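# Move the angle jig's plunger to the next hole

### The job

Two pipe-angle jigs are screwed to the bench; open the larger one by one hole. Pull its spring plunger up by the black knob, swing the arm away from the fixed fence to the next hole, and let the plunger snap fully home there, then let go. Leave the smaller jig as it is set.

Things in the scene. Friction and masses are not known exactly. Their poses are not given: they have to be found in the camera images.
- large_jig_knob (a point): Centre of the larger jig's black round pull knob: 28 mm diameter, 30 mm tall, upright, 88 mm above the bench when home, on a 20 mm thick barrel (its top at 62 mm). The point's x axis is level and points from the knob to the arm's upright pivot, 90 mm away; z is up; it turns with the arm. The jig may stand left or right of the smaller one.
- large_jig_arm (a joint): Swing of the larger jig's flat steel arm (30 mm wide, top 42 mm above the bench), rad: about 0 in its starting hole beside the fence, 0.524 (30 degrees) in the next hole, 1.047 in the last. Grows clockwise seen from above: the knob, on the robot's side of the pivot, goes to the robot's left, 47 mm a hole. Turns easily, stays where left; in a hole it has 0.02 rad of play.
- large_jig_plunger (a joint): Lift of the larger jig's plunger, straight up, m: 0 = home, its round-nosed 14 mm pin 14 mm deep in a countersunk 18 mm hole; 0.014 = nose on top of the plate; 0.024 = end of travel. Raise it about 0.018 to swing. A spring pulls it down, 3 N at home, 8 N at the top. Let go within 8 mm of a hole's centre, and it finds its way in.
- small_jig_knob (a point): Centre of the smaller jig's knob (20 mm diameter, 58 mm from its pivot, 88 mm above the bench); not to be moved. Both jigs are fixed aluminium plates 22 mm thick (larger 163 x 150 mm, smaller 109 x 100 mm) with three holes on an arc on the robot's side of the pivot, and a dark steel fence strip 34 mm high along the right-hand edge.

How it is judged:
By the outcome, as a careful person would: the job done as asked, in the order asked, and still so for the second after the job is handed in, with the robot touching nothing.
It also fails if it takes over 32 s, if anything falls off the work surface, if the arm or the gripper's body presses on something with over 40 N, if the wrist force passes 120 N, or if a joint passes its speed limit or range.

### The arm

A 7-joint arm with a two-finger parallel gripper is mounted at the origin on a cart in front of the work surface, level with it; the furniture and walls round the work are solid. World frame = base frame: x ahead of the robot, y to its left, z up, the work surface at z = 0. Lengths are in m, angles in degrees, forces in N, time in s.
With the tool pointing down it reaches from about 0.425 to 0.875 m from the base axis. Payload 4.7 kg.
Tool frame: the origin (TCP) lies between the finger pads; the fingertips stand 17 mm ahead of it and the grasp point (between the pads) lies 2 mm behind it; z points along the fingers, y is the line along which they close (so a half turn about z gives the same grasp; the last joint's range is limited). The gripper opens to 87 mm and grips with 3 to 60 N. Pads are 19 mm wide; open, the fingers measure 117 mm over their backs; the gripper's body (75 mm by 190 mm) begins 51 mm behind the grasp point.
Start: joints at [0.808, 18.392, -4.016, 83.108, 1.295, 78.541, -3.26], TCP at [0.65, -0, 0.24] pointing down, gripper open.
Joint ranges: [-163.93, 163.93], [-17.29, 119.83], [-79.2, 71.16], [3.27, 140.29], [-89.18, 269.18], [5.43, 117.66], [-154.24, 154.24]. Speed limits (degrees/s): [147.25, 147.25, 180, 180, 180, 180, 180].

### API

Orientations are given as [roll, pitch, yaw] about the fixed x, y, z axes, in that order (R = Rz(yaw) Ry(pitch) Rx(roll)).
In Python, from cell import env, cams gives the robot as it stands.
- The arm moves only by the shell command python3 -m pendant 'ROWS' [FORCE]. ROWS is JSON, a list of rows, each an object of numbers: "tx", "ty", "tz": the shift along the tool's x, y, z each as a share of 0.05 m, from -1 to 1; "spin": the turn about the tool's z as a share of 4 degrees, from -1 to 1; "claw": the closure, from 0 (fully open) to 1 (shut). A call has 1 to 10 rows; each row shifts and turns the commanded pose from where the row before left it, along the tool's axes as they then stand; what a row does not reach is not made up. A row lasts 1/8 s, in which the tool goes at most 62.5 mm and 10.7 degrees, less where a joint would pass 70% of its speed; a pose out of reach is approached as far as the arm can. A call with a number of a shift or a turn outside -1 to 1 is refused whole. A call with a gripper value outside its range is refused whole. The fingers move at their own pace and stop on an object; FORCE is the grip in N (left out, the last holds). Time passes only in rows, so rows that do not move let the fingers close. It gives the time, the measured TCP pose, the force, the opening and the grip force at its end, in the units of the state.
- env.get_obs(): the state, without advancing time (a new reading comes with each control period).
- cams.read_camera(name): name is "scene" or "side" or "wrist"; returns the picture (400x640x3 uint8, red, green, blue); there is no depth.
- cams.camera_info(name): a dict with "fx", "fy", "cx", "cy" (pixels), "rvec" (rotation vector, rad) and "tvec" (3), from world to camera coordinates, as OpenCV has them. Camera axes: x right, y down, z forward; pixel columns grow to the right and rows downward; lengths in m; the calibration is good to about 2 mm. A picture is of the moment at which its call begins: read the wrist's pose just before it. camera_info takes no time and is no camera call; for the wrist camera it gives the pose at the moment of the call.
- env.sign_off(): hands the job in; it is judged then, once.
The state is a dict: "time_s": time; "qpos": joint angles; "joint_velocities": joint speeds; "effort": joint torques, N m; "tool_pos": TCP position; "tool_rot": TCP orientation; "force": force on the tool from outside, world axes, zero at the start; "wrist_torque": the same for the moment, N m; "grip_width": finger opening in m; "grasp_force": force on a finger pad.
Only numpy, scipy, OpenCV 4.12 (cv2) and the standard library are available. Lean on these libraries where they do the work, as an engineer would, in place of code of your own. Each camera call takes 0.05 s, during which the arm holds its last target. There are 200 camera calls.

## Working session

There is one attempt and no reset: what is moved stays moved. The work goes in short steps, Python scripts to look and compute and a shell command to move; the robot and the scene stay as the last step left them, time stands still between calls to the robot, and variables do not carry over. Pictures are saved under pics/ and viewed, at most 10 in all, crops included, and the job is handed in when it is done.

```bash
mkdir -p pics; python3 - <<'E'
from cell import env,cams
import cv2
for n in("scene","wrist"):
    i=cams.camera_info(n);print(n,i)
    cv2.imwrite(f"pics/{n}0.png",cams.read_camera(n)[:,:,::-1])
o=env.get_obs();print(o["time_s"],o["tool_pos"],o["tool_rot"],o["grip_width"])
E
```

```text
scene {'fx': 446.4269010328106, 'fy': 446.4269010328106, 'cx': 316.69677556486187, 'cy': 191.80624955867233, 'rvec': array([ 0.65930336, -2.67859742,  1.05678561]), 'tvec': array([0.63079915, 0.06676901, 0.92538667])}
wrist {'fx': 309.9725425551502, 'fy': 309.9725425551502, 'cx': 321.6299037521395, 'cy': 198.92369878635856, 'rvec': array([-2.85566225e+00,  1.47245682e-03,  3.61077540e-03]), 'tvec': array([-0.64815254, -0.03323205,  0.39186019])}
0.1 [ 6.49530320e-01 -1.62043686e-05  2.38584322e-01] [-1.79901435e+02  4.54646875e-03  9.00047015e+01] 0.08698168386551984
```

View pics/scene0.png

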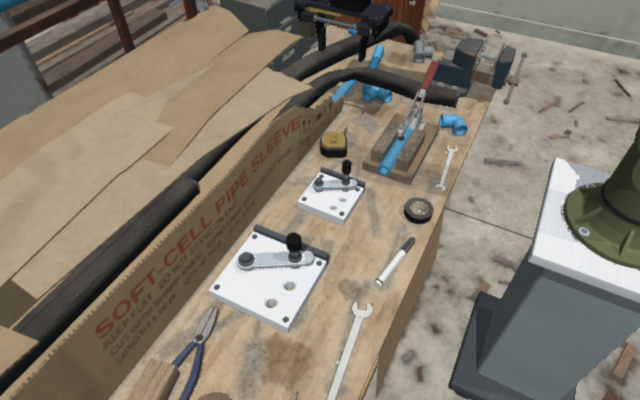

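View pics/wrist0.png

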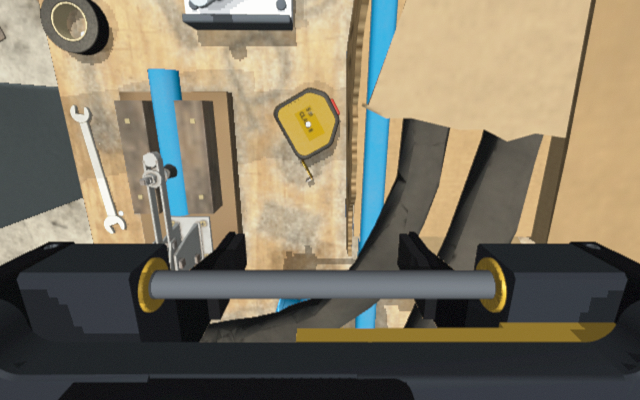

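The scene view shows the larger jig nearest the camera, with its knob at about (294,243) and its pivot at about (246,259). The smaller jig's knob is at about (347,167). The wrist view shows only the small jig's edge at the top, so the large jig lies further toward +y.

```bash
cat > h.py <<'E'
import cv2,numpy as np
from cell import env,cams
def ray(i,u,v,z):
    R=cv2.Rodrigues(i["rvec"])[0];t=np.array(i["tvec"]).ravel()
    c=-R.T@t;d=R.T@np.array([(u-i["cx"])/i["fx"],(v-i["cy"])/i["fy"],1])
    return c+d*(z-c[2])/d[2]
def knob(img,u,v,r,thr=60):
    m=(img.max(2)<thr).astype(np.uint8);y0,x0=max(0,v-r),max(0,u-r)
    n,l,s,c=cv2.connectedComponentsWithStats(m[y0:v+r,x0:u+r])
    return [(s[k][:5]+[x0,y0,0,0,0],c[k]+[x0,y0]) for k in range(1,n) if s[k][4]>30]
E
python3 - <<'E'
from h import *
i=cams.camera_info("scene");im=cv2.imread("pics/scene0.png")
for k in knob(im,294,245,14,45):print(k)
print("knob",ray(i,294,242,.088),"smallknob",ray(i,347,167,.088),"pivot",ray(i,246,258,.052))
for c in[(266,226),(328,257),(290,328),(210,287)]:print("corner",ray(i,*c,.022))
cv2.imwrite("pics/s1.png",cv2.resize(im[200:340,190:350],None,fx=4,fy=4,interpolation=0)[:560])
E
```

```text
(array([286, 234,  16,  18, 231]), array([293.74458874, 242.47186147]))
knob [0.54240456 0.40790597 0.088     ] smallknob [0.54107539 0.19015371 0.088     ] pivot [0.61708166 0.45715611 0.052     ]
corner [0.6402356  0.35778138 0.022     ]
corner [0.49463287 0.36742468 0.022     ]
corner [0.48610345 0.52569174 0.022     ]
corner [0.65447084 0.52437777 0.022     ]
```

View pics/s1.png

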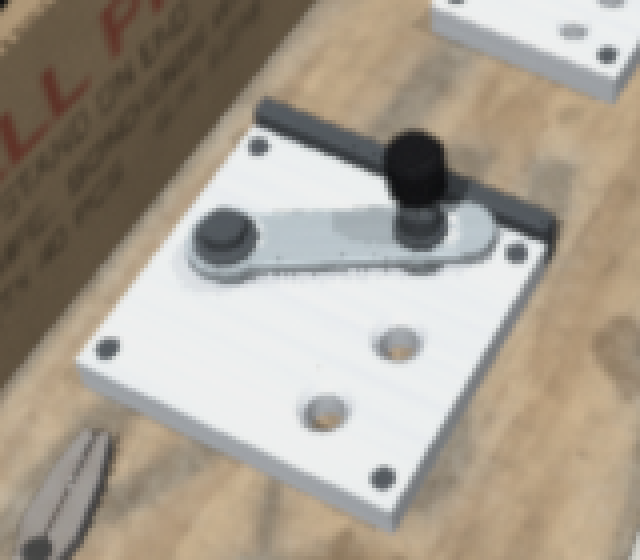

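The crop shows the free holes at full-image (290,286) and (271,303), and the pivot cap at (246,257). The cardboard wall runs behind the plate. I'll check the wall's clearance and work out the swing vectors.

```bash
python3 - <<'E'
from h import *
i=cams.camera_info("scene");w=cams.camera_info("wrist")
h2,h3=ray(i,290,286,.022),ray(i,271.3,303.3,.022);k=ray(i,293.7,242.5,.088)
print("h2",h2,"h3",h3,"knob",k,"d",h2-k,"h3-h2",h3-h2)
for p in (k,h2,h3,ray(i,246,257.5,.05)): print(p[:2],np.linalg.norm(p[:2]-ray(i,246,257.5,.05)[:2]))
print("wall base",ray(i,190,297,0),ray(i,258,222,0))
for z in(.0,.1,.2):print("wall wrist",z,ray(w,350,200,z)[:2],ray(w,350,100,z)[:2])
R=cv2.Rodrigues(w["rvec"])[0];print("wristcam",-R.T@w["tvec"])
E
```

```text
h2 [0.52697383 0.4555997  0.022     ] h3 [0.53858242 0.50089894 0.022     ] knob [0.54232805 0.40910772 0.088     ] d [-0.01535421  0.04649198 -0.066     ] h3-h2 [1.16085825e-02 4.52992421e-02 1.11022302e-16]
[0.54232805 0.40910772] 0.0892112203016065
[0.52697383 0.4555997 ] 0.09173943870946785
[0.53858242 0.50089894] 0.09224762276113295
[0.61871238 0.45519541] 0.0
wall base [0.68603854 0.54948067 0.        ] [0.67233748 0.34233896 0.        ]
wall wrist 0.0 [ 0.68484133 -0.03657901] [0.68183237 0.08653851]
wall wrist 0.1 [ 0.67555197 -0.00679684] [0.67332679 0.08425059]
wall wrist 0.2 [0.6662626  0.02298534] [0.66482121 0.08196268]
wristcam [0.64917932 0.07775516 0.38390137]
```

```bash
python3 -m pendant '[{"tx":0.94,"ty":-0.31},{"tx":0.94,"ty":-0.31},{"tx":0.94,"ty":-0.31},{"tx":0.94,"ty":-0.31},{"tx":0.94,"ty":-0.31},{"tx":0.94,"ty":-0.31},{"tx":0.94,"ty":-0.31},{"tx":0},{"tx":0}]'
python3 - <<'E'
from h import *
o=env.get_obs();w=cams.camera_info("wrist");im=cams.read_camera("wrist")[:,:,::-1].copy()
R=cv2.Rodrigues(w["rvec"])[0];p=R@np.array([.542,.409,.088])+w["tvec"]
u,v=w["fx"]*p[0]/p[2]+w["cx"],w["fy"]*p[1]/p[2]+w["cy"];print("pred",u,v,o["tool_pos"],o["tool_rot"])
for s,c in knob(im,int(u),int(v),40,45):print(s,c,ray(w,*c,.09))
cv2.imwrite("pics/w1.png",im)
E
```

```text
invalid input at $[0]: expected keys tx, ty, tz, spin, claw
bash:   539 Segmentation fault         python3 - <<'E'
from h import *
o=env.get_obs();w=cams.camera_info("wrist");im=cams.read_camera("wrist")[:,:,::-1].copy()
R=cv2.Rodrigues(w["rvec"])[0];p=R@np.array([.542,.409,.088])+w["tvec"]
u,v=w["fx"]*p[0]/p[2]+w["cx"],w["fy"]*p[1]/p[2]+w["cy"];print("pred",u,v,o["tool_pos"],o["tool_rot"])
for s,c in knob(im,int(u),int(v),40,45):print(s,c,ray(w,*c,.09))
cv2.imwrite("pics/w1.png",im)
E
```

All keys are required in every row.

```bash
python3 -m pendant '[{"tx":0.94,"ty":-0.31,"tz":0,"spin":0,"claw":0},{"tx":0.94,"ty":-0.31,"tz":0,"spin":0,"claw":0},{"tx":0.94,"ty":-0.31,"tz":0,"spin":0,"claw":0},{"tx":0.94,"ty":-0.31,"tz":0,"spin":0,"claw":0},{"tx":0.94,"ty":-0.31,"tz":0,"spin":0,"claw":0},{"tx":0.94,"ty":-0.31,"tz":0,"spin":0,"claw":0},{"tx":0.94,"ty":-0.31,"tz":0,"spin":0,"claw":0},{"tx":0,"ty":0,"tz":0,"spin":0,"claw":0},{"tx":0,"ty":0,"tz":0,"spin":0,"claw":0}]'
cat > look.py <<'E'
from h import *
import sys
o=env.get_obs();w=cams.camera_info("wrist");im=np.ascontiguousarray(cams.read_camera("wrist")[:,:,::-1])
R=cv2.Rodrigues(w["rvec"])[0];p=R@np.array([float(sys.argv[2]),float(sys.argv[3]),.088])+w["tvec"]
u,v=w["fx"]*p[0]/p[2]+w["cx"],w["fy"]*p[1]/p[2]+w["cy"];print("pred",u,v,o["tool_pos"],o["tool_rot"],o["time_s"])
cv2.imwrite(sys.argv[1],im)
for s,c in knob(im,int(u),int(v),40,45):print(s,c,ray(w,*c,.095))
E
python3 look.py pics/w1.png .542 .409
```

```text
time_s: 1.27
tool_pos: [0.5416, 0.3284, 0.2391]
tool_rot: [-180.0, 0.1, 90.0]
force: [0.4, -0.6, 0.6]
grip_width: 0.0868
grasp_force: 0.0
pred 322.82892674730016 104.33174896601008 [0.54163878 0.32837786 0.2391028 ] [-1.79989522e+02  7.07164322e-02  9.00052785e+01] 1.275
[309  90  29  31 693] [323.1038961  105.33189033] [0.54222373 0.40808116 0.095     ]
```

View pics/w1.png

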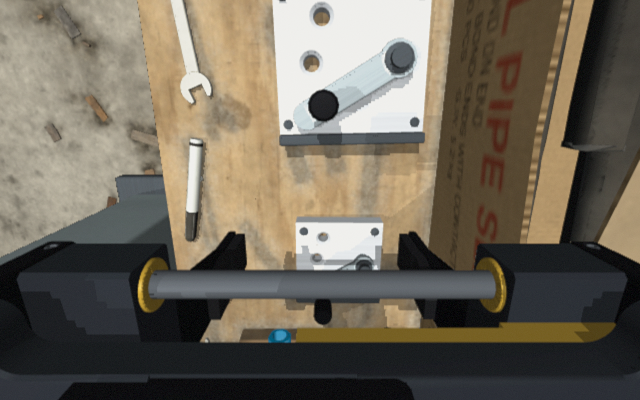

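The wrist view shows the large knob at (323,105), the next hole at (312,61) and the pivot at (400,57). This agrees with the scene view to about 1 mm, so I'm going in.

```bash
python3 -m pendant '[{"tx":0.8,"ty":0,"tz":0,"spin":0,"claw":0},{"tx":0.8,"ty":0.01,"tz":0,"spin":0,"claw":0},{"tx":0,"ty":0,"tz":0.8,"spin":0,"claw":0},{"tx":0,"ty":0,"tz":0.8,"spin":0,"claw":0},{"tx":0,"ty":0,"tz":0.8,"spin":0,"claw":0},{"tx":0,"ty":0,"tz":0.66,"spin":0,"claw":0},{"tx":0,"ty":0,"tz":0,"spin":0,"claw":0},{"tx":0,"ty":0,"tz":0,"spin":0,"claw":0}]'
```

```text
time_s: 2.33
tool_pos: [0.5435, 0.4085, 0.0881]
tool_rot: [179.9, -0.1, 89.9]
force: [-0.3, -0.7, 0.2]
grip_width: 0.0871
grasp_force: 0.0
```

```bash
python3 -m pendant '[{"tx":0,"ty":0,"tz":0,"spin":0,"claw":1},{"tx":0,"ty":0,"tz":0,"spin":0,"claw":1},{"tx":0,"ty":0,"tz":0,"spin":0,"claw":1},{"tx":0,"ty":0,"tz":0,"spin":0,"claw":1},{"tx":0,"ty":0,"tz":0,"spin":0,"claw":1},{"tx":0,"ty":0,"tz":0,"spin":0,"claw":1}]' 30
```

```text
time_s: 3.08
tool_pos: [0.542, 0.409, 0.0865]
tool_rot: [-180.0, 0.0, 90.0]
force: [-0.7, -0.3, 0.2]
grip_width: 0.0353
grasp_force: 0.0
```

```bash
python3 -m pendant '[{"tx":0,"ty":0,"tz":0,"spin":0,"claw":1},{"tx":0,"ty":0,"tz":0,"spin":0,"claw":1},{"tx":0,"ty":0,"tz":0,"spin":0,"claw":1},{"tx":0,"ty":0,"tz":0,"spin":0,"claw":1}]' 30
```

```text
time_s: 3.58
tool_pos: [0.5426, 0.4093, 0.0866]
tool_rot: [179.9, -0.0, 90.0]
force: [4.9, 2.4, -2.7]
grip_width: 0.0269
grasp_force: 30.0
```

```bash
python3 -m pendant '[{"tx":0,"ty":0,"tz":-0.13,"spin":0,"claw":1},{"tx":0,"ty":0,"tz":-0.13,"spin":0,"claw":1},{"tx":0,"ty":0,"tz":-0.13,"spin":0,"claw":1},{"tx":0,"ty":0,"tz":0,"spin":0,"claw":1},{"tx":0,"ty":0,"tz":0,"spin":0,"claw":1}]'
```

```text
time_s: 4.2
tool_pos: [0.5425, 0.4093, 0.1052]
tool_rot: [179.9, -0.1, 90.0]
force: [5.2, 4.9, -7.9]
grip_width: 0.0268
grasp_force: 30.0
```

```bash
python3 -m pendant '[{"tx":0.1,"ty":-0.061,"tz":0,"spin":0.94,"claw":1},{"tx":0.1,"ty":-0.061,"tz":0,"spin":0.94,"claw":1},{"tx":0.1,"ty":-0.061,"tz":0,"spin":0.94,"claw":1},{"tx":0.1,"ty":-0.061,"tz":0,"spin":0.94,"claw":1},{"tx":0.1,"ty":-0.061,"tz":0,"spin":0.94,"claw":1},{"tx":0.1,"ty":-0.061,"tz":0,"spin":0.94,"claw":1},{"tx":0.1,"ty":-0.061,"tz":0,"spin":0.94,"claw":1},{"tx":0.1,"ty":-0.061,"tz":0,"spin":0.94,"claw":1},{"tx":0,"ty":0,"tz":0,"spin":0,"claw":1},{"tx":0,"ty":0,"tz":0,"spin":0,"claw":1}]'
python3 - <<'E'
from h import *
cv2.imwrite("pics/s2.png",np.ascontiguousarray(cv2.resize(cams.read_camera("scene")[180:340,190:350,::-1],None,fx=3.5,fy=3.5)))
E
```

```text
time_s: 5.45
tool_pos: [0.5304, 0.4528, 0.1056]
tool_rot: [179.8, -0.2, 59.9]
force: [9.9, 5.3, -8.4]
grip_width: 0.0267
grasp_force: 30.0
```

View pics/s2.png

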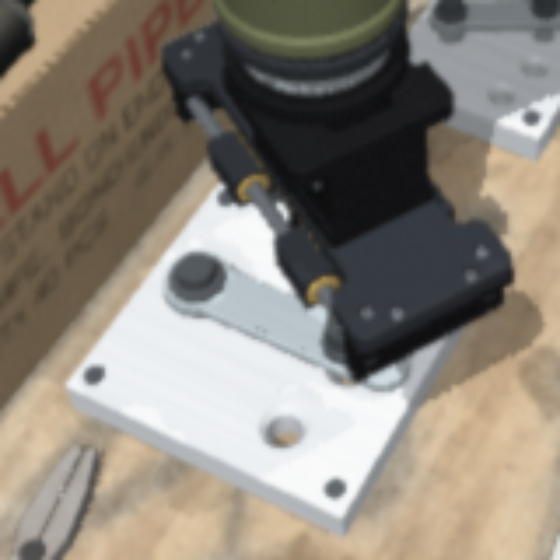

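The arm now lies over the second hole, and only the last hole is visible, at about (283,431) in the crop. I'll lower the plunger while still holding it.

```bash
python3 -m pendant '[{"tx":0.02,"ty":-0.02,"tz":0.08,"spin":0,"claw":1},{"tx":0,"ty":0,"tz":0.1,"spin":0,"claw":1},{"tx":0,"ty":0,"tz":0.1,"spin":0,"claw":1},{"tx":0,"ty":0,"tz":0.1,"spin":0,"claw":1},{"tx":0,"ty":0,"tz":0,"spin":0,"claw":1},{"tx":0,"ty":0,"tz":0,"spin":0,"claw":1}]' 12
```

```text
time_s: 6.25
tool_pos: [0.5301, 0.4522, 0.087]
tool_rot: [179.8, -0.0, 59.8]
force: [6.3, -0.7, -4.2]
grip_width: 0.0268
grasp_force: 12.0
```

It is down to grasp height with the home spring load. Opening partway and retreating.

```bash
python3 -m pendant '[{"tx":0,"ty":0,"tz":0,"spin":0,"claw":0},{"tx":0,"ty":0,"tz":0,"spin":0,"claw":0},{"tx":0,"ty":0,"tz":0,"spin":0,"claw":0},{"tx":0,"ty":0,"tz":0,"spin":0,"claw":0},{"tx":0,"ty":0,"tz":0,"spin":0,"claw":0},{"tx":0,"ty":0,"tz":0,"spin":0,"claw":0}]'
python3 -m pendant '[{"tx":0,"ty":0,"tz":-0.6,"spin":0,"claw":0},{"tx":0,"ty":0,"tz":-0.8,"spin":0,"claw":0},{"tx":0,"ty":0,"tz":-0.8,"spin":0,"claw":0},{"tx":0,"ty":0,"tz":-0.8,"spin":0,"claw":0},{"tx":-0.9,"ty":0,"tz":0,"spin":0,"claw":0},{"tx":-0.9,"ty":0,"tz":0,"spin":0,"claw":0},{"tx":-0.9,"ty":0,"tz":0,"spin":0,"claw":0},{"tx":0,"ty":0,"tz":0,"spin":0,"claw":0},{"tx":0,"ty":0,"tz":0,"spin":0,"claw":0}]'
python3 - <<'E'
from h import *
i=cams.camera_info("scene");im=np.ascontiguousarray(cams.read_camera("scene")[:,:,::-1])
R=cv2.Rodrigues(i["rvec"])[0]
for z in(.088,.098):
    p=R@np.array([.527,.4535,z])+i["tvec"];print("pred",z,i["fx"]*p[0]/p[2]+i["cx"],i["fy"]*p[1]/p[2]+i["cy"])
for k in knob(im,281,265,20,45):print(k)
cv2.imwrite("pics/s3.png",cv2.resize(im[140:340,190:390],None,fx=3,fy=3))
E
```

```text
time_s: 7.0
tool_pos: [0.5271, 0.4544, 0.087]
tool_rot: [-180.0, 0.0, 59.9]
force: [-0.1, 0.5, 0.2]
grip_width: 0.0792
grasp_force: 0.0
time_s: 8.12
tool_pos: [0.4598, 0.3381, 0.2376]
tool_rot: [180.0, -0.1, 59.9]
force: [0.1, -0.5, 0.3]
grip_width: 0.0869
grasp_force: 0.0
pred 0.088 288.50264842341477 264.48354138531255
pred 0.098 288.1661894517355 261.1307916438543
(array([281, 255,  15,  19, 223]), array([287.43497758, 263.83856502]))
```

View pics/s3.png

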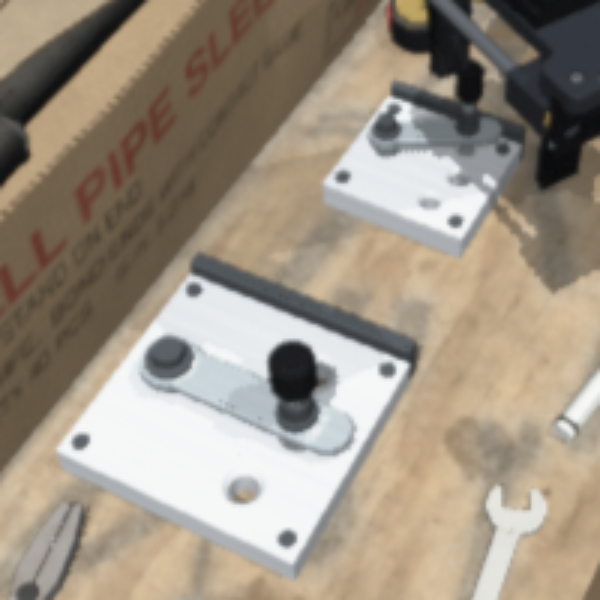

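The large arm points at the second hole, with its knob at full-image (287,264). The small jig is unchanged. I'll confirm the knob's height by triangulating across two views.

```bash
python3 look.py pics/w2.png .527 .4535; python3 - <<'E'
from h import *
import numpy as np
i=cams.camera_info("scene");w=cams.camera_info("wrist")
im=cv2.imread("pics/w2.png")
R=cv2.Rodrigues(w["rvec"])[0];p=R@np.array([.527,.4535,.088])+w["tvec"]
u,v=w["fx"]*p[0]/p[2]+w["cx"],w["fy"]*p[1]/p[2]+w["cy"]
c=max(knob(im,int(u),int(v),40,45),key=lambda k:k[0][4])[1]
def P(i):
    return np.diag([1,1,1])@np.array([[i["fx"],0,i["cx"]],[0,i["fy"],i["cy"]],[0,0,1]])@np.c_[cv2.Rodrigues(i["rvec"])[0],i["tvec"]]
def tri(w,a,b):
    X=cv2.triangulatePoints(P(i),P(w),np.array(a,float),np.array(b,float)).ravel();return X[:3]/X[3]
print("now",c,tri(w,(287.43,263.84),c))
# start pose of wrist cam at look 1: same offset, recorded pose rebuilt from T shift
w0=dict(w);t=env.get_obs();
from scipy.spatial.transform import Rotation as S
def T(pos,rot): M=np.eye(4);M[:3,:3]=S.from_euler("xyz",rot,degrees=True).as_matrix();M[:3,3]=pos;return M
C=np.eye(4);C[:3]=np.c_[R,w["tvec"]]
C0=C@T(t["tool_pos"],t["tool_rot"])@np.linalg.inv(T([.54163878,.32837786,.2391028],[-179.9895,.0707,90.0053]))
w0["rvec"]=cv2.Rodrigues(C0[:3,:3])[0];w0["tvec"]=C0[:3,3]
print("start",tri(w0,(293.74,242.47),(323.10,105.33)))
E
```

```text
pred 323.2563813003739 40.65169770341606 [0.45976488 0.33858117 0.23743058] [ 1.79992357e+02 -7.29945050e-02  5.99628259e+01] 8.175
[312  21  31  39 896] [327.046875  40.09375 ] [0.52927959 0.4511358  0.095     ]
now [327.046875  40.09375 ] [0.52989579 0.45249883 0.08666821]
start [0.54261805 0.40805405 0.0866873 ]
```

The knob is at its starting height (86.7 mm in both measurements) and has moved 46 mm, so the plunger is home in the next hole.

```bash
python3 -c "
from cell import env
print(env.sign_off())"
```

```text
the job is handed in; nothing more can be done
None
```

The larger jig is open by one hole with its plunger fully home and released, the smaller jig was left as it was set, and the job was handed in at about 8 s.

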